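Slide a tissue cassette along the rail into the corner pocket

ROBOT

A 7-joint arm with a two-finger parallel gripper is mounted at the origin on a cart in front of the work surface, level with it; the furniture and walls round the work are solid. World frame = base frame: x ahead of the robot, y to its left, z up, the work surface at z = 0. Lengths are in mm, angles in rad, forces in N, time in s.
With the tool pointing down it reaches from about 400 to 850 mm from the base axis. Payload 4.5 kg.
Tool frame: the origin (TCP) lies at the very end of the fingers, on their centre line; the grasp point (between the pads) lies pinch_z behind it (pinch_z is the distance from the TCP to the grasp point, in mm); z points along the fingers, y is the direction in which the jaws open and shut (so a half turn about z gives the same grasp; the last joint's range is limited). The gripper opens to 88 mm and grips with 3 to 60 N. Pads are 18 mm wide; open, the fingers measure 123 mm over their backs; the gripper's body (75 mm by 187 mm) begins 45 mm behind the grasp point.
Start: joints at [1.21, 0.689, -0.195, 1.565, 0.157, 0.902, -0.215], TCP at [240.42, -576.933, 238.743] pointing down, gripper open.
Joint ranges: [-3.01, 3.01], [-0.46, 2.08], [-1.47, 1.51], [0.13, 2.56], [-1, 4.14], [0.04, 2.09], [-2.66, 2.66]. Speed limits (rad/s): [2.57, 2.57, 3.14, 3.14, 3.14, 3.14, 3.14].

INTERFACE

Orientations are given as a rotation vector (axis times angle).
In Python, from bench import * gives the robot as it stands.
- The arm moves only by the tool arm_command, never from a script. Its argument "targets" is a list of rows, each an object with "claw": the opening, from 0 (shut) to 1 (fully open); "xyz": the shift along the tool's x, y, z scaled (see below), a list of three; "twist": the turn about the tool's z scaled (see below). A call has 1 to 20 rows; each row is the pose to reach, as a shift and turn from the pose measured when the call began, along the tool's axes at that moment, turning the shorter way round; what a row does not reach only later rows make up. The controller multiplies each number of a shift by 120 mm and each number of a turn by 180 degrees. A row lasts 1/10 s, in which the tool goes at most 50 mm and 8.59 degrees, less where a joint would pass 70% of its speed; a pose out of reach is approached as far as the arm can. A call with a number of a shift or a turn outside -1 to 1 is refused whole. A call with a gripper value outside its range is refused whole. The fingers move at their own pace and stop on an object; "newtons" is the grip in N (left out, the last holds). Time passes only in rows, so rows that repeat a pose let the fingers close. It gives the time, the measured TCP pose, the force and the opening at its end, in the units of the state.
- observe(): the state, without advancing time (a new reading comes with each control period).
- read_camera(name): name is "side" or "top"; returns a dict with "img" (420x560x3 uint8, red, green, blue), "mtx" (3x3 intrinsics, pixels), "k1" (the pictures are not rectified: a ray, as slopes to the right and down, at radius r is drawn at 1 + k1 r^2 times it, then the intrinsics apply), "rvec" (rotation vector, rad) and "tvec" (3), from world to camera coordinates, as OpenCV has them. Camera axes: x right, y down, z forward; pixel columns grow to the right and rows downward; lengths in mm; the calibration is good to about 2 mm. A picture is of the moment at which its call begins. There is no depth.
- job_done(): hands the job in, once; it reports no verdict.
The state is a dict: "time": time; "q": joint angles; "dq": joint speeds; "joint_efforts": joint torques, N m; "ee_pos": TCP position; "ee_rot": TCP orientation; "ft_force": force on the tool from outside, world axes, zero at the start; "ft_torque": the same for the moment, N m; "finger_gap": opening from 0.0 (shut) to 1.0 (fully open).
Only numpy, scipy, OpenCV 4.12 (cv2) and the standard library are available. Lean on these libraries where they do the work, as an engineer would, in place of code of your own. Each camera call takes 0.05 s, during which the arm holds its last target.

TASK

Use the fingertips to push the tissue cassette that lies on the metal loading plate across the plate until its long side is against the rail, then slide it along the rail, keeping it against the rail, into the corner pocket at the end of the rail until it is fully home against the end wall. Only push it: it must stay flat on the plate and never be lifted. Leave the screw cap on the plate, the spare cassette and the cover-glass box where they are.

Things in the scene. Friction and masses are not known exactly. Their poses are not given: they have to be found in the camera images.
- cassette: the tissue cassette to be pushed: a loose flat closed white plastic box with rows of slots in its top, 38 x 56 x 10 mm (its x, y, z), about 30 g, lying on the plate, up to 0.5 rad askew to the rail and up to 5 cm away from it. Origin at the centre of its underside; y is its long axis, z up. Either end may lead.
- plate: loading plate, fixed to the bench, dark steel with bare aluminium rail, wall and lip, 164 x 306 mm (its x, y), its top face 8 mm above the bench. Origin at the centre of its underside, on the bench; x points to the rail (away from the robot), y along the rail to the robot's left, z up. The corner pocket is at the -y end of the rail; the +y end and the side nearer the robot are open.
- rail_face (a point): foot of the rail's inner face at mid-length (plate frame x = +65, y = 0, z = +8 mm). The straight aluminium rail runs the whole length of the plate along y, 14 mm wide, 14 mm high above the plate's top face. Axes parallel to the plate's.
- corner_seat (a point): point on the plate's top face under the centre of the cassette when it is home in the corner pocket (plate frame x = +46, y = -107, z = +8 mm); axes parallel to the plate's. The end wall's inner face is 28 mm further on, at plate y = -135 mm; the wall is 14 mm thick and 14 mm high and spans plate x = +15 to +75 mm.
- pocket_lip (a point): foot of the inner face of the pocket's lip, at the end of its straight part (plate frame x = +25, y = -110, z = +8 mm). The lip, 10 mm thick and 10 mm high, faces the rail at 40 mm (2 mm of play for the cassette) from the end wall to here, then flares outward to about y = -96 mm. The home cassette still sticks out of the pocket by about 17 mm or more.
- loose_cap: bystander: round white screw cap, 61 mm across, 16 mm high, open side up, loose on the plate in front of the corner pocket; origin at the centre of its underside
- spare_cassette: bystander: a second, equal cassette, 38 x 56 x 10 mm, loose on the bench beside one end of the plate (left or right); origin at the centre of its underside
- cover_glass_box: bystander: small clear square box, 28 x 28 x 25 mm, loose on the bench beside one end of the plate (left or right); origin at the centre of its underside
Not all that is in view belongs to the job. Leave any pink or turquoise look-alike of the cassette alone.

How it is judged (in metres and radians):
On the way, in this order (a step that is already met when the one before it is completed fails the run):
1. the cassette's long side lies against the rail (within 3 mm and 0.06 rad) while it is still clear of the pocket's mouth (x of cassette in the frame of corner_seat above -0.003 m and angle between the x axis of cassette and the x axis of plate, either way round below 0.06 rad and y of cassette in the frame of corner_seat above 0.045 m), for 0.1 s.
2. the cassette is home in the corner pocket (x of cassette in the frame of corner_seat above -0.003 m and y of cassette in the frame of corner_seat below 0.003 m and angle between the x axis of cassette and the x axis of plate, either way round below 0.06 rad), for 0.1 s.
At the end, for the whole second after the job is handed in: The cassette lies flat and still on the plate in the corner pocket: within 3 mm of touching the rail and of touching the end wall, square to them within 0.06 rad (all of step 2 and x of cassette in the frame of corner_seat below 0.003 m and y of cassette in the frame of corner_seat above -0.003 m and z of cassette in the frame of corner_seat below 0.002 m and linear speed of cassette below 0.01 m/s).
It fails at once if the cassette is lifted more than 4 mm off the plate or tipped by more than 0.2 rad (z of cassette in the frame of corner_seat above 0.004 m or angle between cassette's own z axis and vertical above 0.2 rad).
It fails at once if the cassette comes near the pocket (its centre within 75 mm of its seat along the rail) more than 10 mm away from the rail (y of cassette in the frame of corner_seat below 0.075 m and x of cassette in the frame of corner_seat below -0.01 m).
It fails at once if the screw cap, the spare cassette or the cover-glass box is moved by more than 10 mm (distance of any of loose_cap, spare_cassette, cover_glass_box from where it was at the start of the episode above 0.01 m).
It also fails if it takes over 43 s, if anything falls off the work surface, if the arm or the gripper's body presses on something with over 40 N, if the wrist force passes 120 N, or if a joint passes its speed limit or range.

## Working session

There is one attempt and no reset: what is moved stays moved. The work goes in short steps, Python scripts to look and compute and a tool call to move; the robot and the scene stay as the last step left them, time stands still between calls to the robot, and variables do not carry over. Pictures are saved under pics/ and viewed, and the job is handed in when it is done.

Besides the shell and the picture viewer there is one more tool, called as a command line: name --argument value ..., lists and objects as JSON in quotes. arm_command: Moves the arm, as the interface text tells. Shifts and turns lie within -1 to 1; 1 stands for 120 mm of shift or 180 degrees of turn. Its arguments: {"type":"object","properties":{"targets":{"type":"array"},"newtons":{"type":"number"}},"required":["targets"]}

```bash
ls; mkdir -p pics; python3 - <<'E'
from bench import *
import cv2
s=observe();print({k:s[k] for k in('time','ee_pos','ee_rot','ft_force','finger_gap')})
for n in('side','top'):
    c=read_camera(n);cv2.imwrite(f'pics/{n}0.png',c['img'][:,:,::-1]);print(n,c['mtx'],c['k1'],c['rvec'],c['tvec'])
E
```

```text
pics
{'time': 0.0, 'ee_pos': array([ 240.08749889, -576.37109306,  237.90865348]), 'ee_rot': array([-3.07883790e+00, -6.15855667e-01,  7.95755221e-04]), 'ft_force': array([-0.04669578,  0.20022273,  0.79757186]), 'finger_gap': 1.0002096317322355}
side [[396.87246219   0.         281.01968727]
 [  0.         396.87246219 212.43011644]
 [  0.           0.           1.        ]] -0.04128362093672553 [ 0.4199368  -2.51062017  1.49266915] [514.32487326  98.82466939 701.49083364]
top [[500.10086203   0.         283.37079605]
 [  0.         500.10086203 216.41348448]
 [  0.           0.           1.        ]] 0.019642682198154803 [ 2.12062949 -2.15683548  0.14328033] [  24.13470398  560.14180015 1011.49530471]
```

View pics/side0.png

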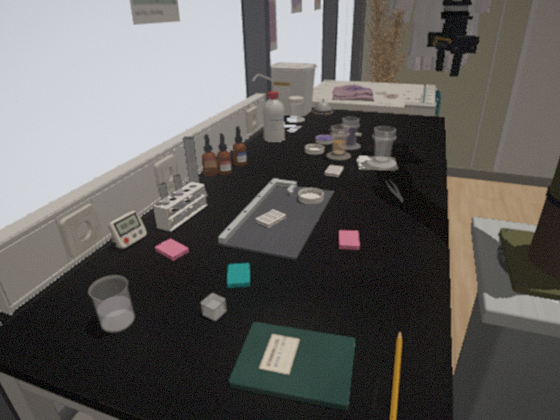

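View pics/top0.png

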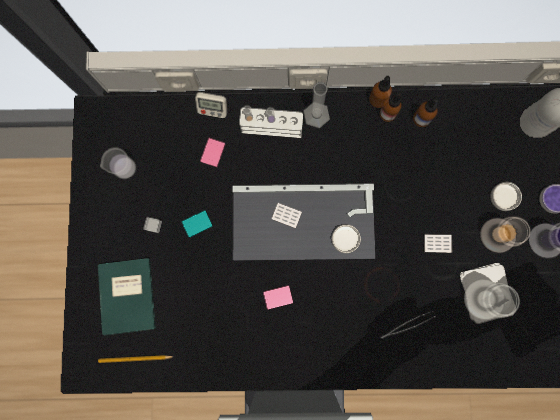

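Top view (up = +x, left = +y). White cassette-like candidates are the slotted white box on the plate at (287,215), which is the target, and the spare on the bench at (438,243). Pink look-alikes are at (213,152) and (278,297), and a turquoise one is at (197,224). The cap is at (346,239), the glass box at (152,225), and the pocket corner at about (368,188).

```bash
cat > h.py <<'E'
from bench import *
import cv2, numpy as np
def ray(c,p,z):
    u=cv2.undistortPoints(np.float64(p).reshape(-1,1,2),c['mtx'],np.float64([c['k1'],0,0,0])).reshape(-1,2)
    R=cv2.Rodrigues(np.float64(c['rvec']))[0]; o=-R.T@np.float64(c['tvec']).ravel()
    d=np.c_[u,np.ones(len(u))]@R
    return (o+d*((z-o[2])/d[:,2])[:,None])
def proj(c,P):
    return cv2.projectPoints(np.float64(P).reshape(-1,1,3),np.float64(c['rvec']),np.float64(c['tvec']),c['mtx'],np.float64([c['k1'],0,0,0]))[0].reshape(-1,2)
def blobs(c,box,thr=150,z=18.):
    x0,y0,x1,y1=box
    g=c['img'].min(2); m=np.zeros_like(g); m[y0:y1,x0:x1]=(g[y0:y1,x0:x1]>thr)*255
    m=cv2.morphologyEx(m,cv2.MORPH_CLOSE,np.ones((5,5)))
    cs=cv2.findContours(m,cv2.RETR_EXTERNAL,cv2.CHAIN_APPROX_NONE)[0]
    out=[]
    for k in cs:
        if cv2.contourArea(k)<60: continue
        w=ray(c,k.reshape(-1,2),z)[:,:2].astype(np.float32)
        out.append((k.reshape(-1,2).mean(0).round(1),cv2.minAreaRect(w)))
    return out
E
python3 - <<'E'
from h import *
c=read_camera('top'); 
cv2.imwrite('pics/crop1.png',cv2.resize(c['img'][170:275,220:390,::-1],None,fx=4.5,fy=4.5,interpolation=cv2.INTER_CUBIC))
print('cassette',blobs(c,(262,195,310,235)))
print('spare',blobs(c,(415,225,460,260),z=10.))
print('cap',blobs(c,(325,220,365,257),z=24.))
print('white rail',blobs(c,(225,178,380,220),z=22.))
s=read_camera('side')
cv2.imwrite('pics/crop2.png',cv2.resize(s['img'][170:260,210:345,::-1],None,fx=5.5,fy=5.5,interpolation=cv2.INTER_CUBIC))
print('cass side',blobs(s,(250,205,290,230)))
E
```

```text
cassette [(array([286.4, 215.1]), ((566.8316650390625, 8.550064086914062), (55.24538803100586, 37.40151596069336), 68.14122772216797))]
spare [(array([437.7, 243.1]), ((501.6593322753906, -313.6481628417969), (53.10866165161133, 36.72623825073242), 86.69583129882812))]
cap [(array([346.5, 238.4]), ((513.3804931640625, -118.34293365478516), (57.180538177490234, 57.690059661865234), 88.2502212524414))]
white rail [(array([285.7, 213.1]), ((566.5134887695312, 8.62979507446289), (54.63052749633789, 36.80839538574219), 68.14114379882812)), (array([315.9, 191.8]), ((596.938232421875, -28.158843994140625), (302.6315612792969, 69.44808959960938), 89.69113159179688))]
cass side [(array([270.2, 216.5]), ((564.2735595703125, 14.651092529296875), (54.528385162353516, 38.279903411865234), 67.73603820800781))]
```

View pics/crop1.png

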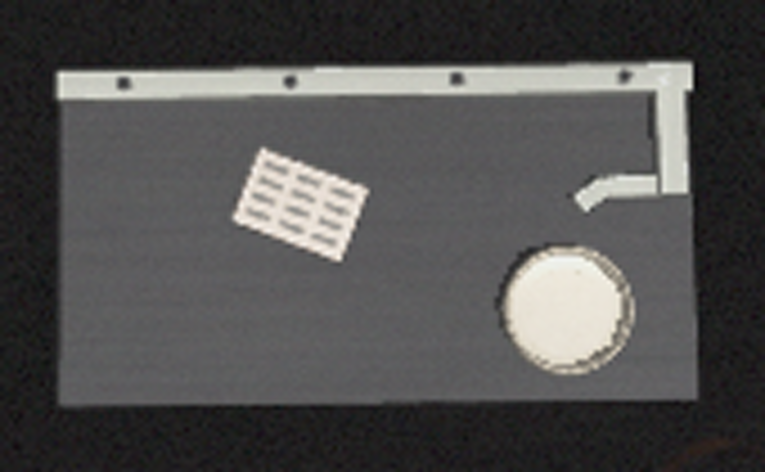

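View pics/crop2.png

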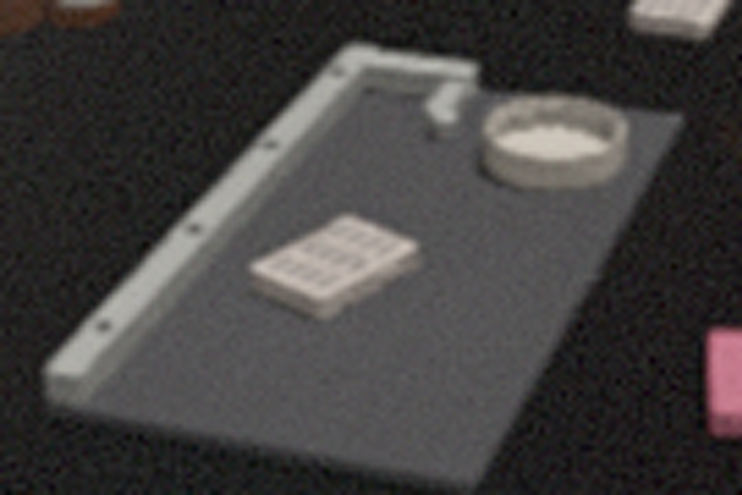

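```bash
python3 - <<'E'
from h import *
c=read_camera('top'); R=cv2.Rodrigues(np.float64(c['rvec']))[0]; print('cam',-R.T@np.float64(c['tvec']).ravel())
g=cv2.cvtColor(c['img'],cv2.COLOR_RGB2GRAY).astype(float)
def edge(a,thr=140):  # last subpixel crossing bright->dark
    b=np.where((a[:-1]>=thr)&(a[1:]<thr))[0]
    i=b[-1]; return i+(a[i]-thr)/(a[i]-a[i+1])
pts=[(u,183+edge(g[183:198,u])) for u in range(238,362)]
pts=np.array(pts); w=ray(c,pts,22.)
p=np.polyfit(w[:,1],w[:,0],1); r=w[:,0]-np.polyval(p,w[:,1]); k=abs(r)<1.5
p=np.polyfit(w[k,1],w[k,0],1); print('rail inner x=%.4f*y+%.2f'%tuple(p),'res',r[k].std(),k.sum())
# outer edge of rail top
o=np.array([(u,178+np.argmax(g[178:192,u]>110)) for u in range(238,370)],float); w=ray(c,o,22.);q=np.polyfit(w[:,1],w[:,0],1);print('outer',q)
# wall inner edge: rows 194..206
t=[]
for v in range(194,206):
    a=g[v,355:376]; i=np.where((a[:-1]<140)&(a[1:]>=140))[0][0]; t.append((355+i+(140-a[i])/(a[i+1]-a[i]),v))
w=ray(c,t,22.); print('wall inner z22', w[:,:2].round(1).tolist())
# plate bottom corners
m=((g>55)).astype(np.uint8); m[:180]=0
cs=max(cv2.findContours(m,cv2.RETR_EXTERNAL,cv2.CHAIN_APPROX_NONE)[0],key=cv2.contourArea)
w=ray(c,cs.reshape(-1,2),8.)[:,:2].astype(np.float32);print('plate',cv2.minAreaRect(w),w.min(0),w.max(0))
print(cv2.approxPolyDP(cs,4,True).reshape(-1,2).tolist())
E
```

```text
cam [ 406.00025273    1.90354574 1082.87775994]
rail inner x=0.0042*y+618.82 res 0.34612597790199995 124
outer [3.28288300e-03 6.31178856e+02]
wall inner z22 [[608.9, -162.6], [606.7, -162.5], [604.6, -162.5], [602.4, -162.4], [600.2, -162.5], [598.0, -162.5], [595.8, -162.9], [593.6, -163.0], [591.4, -163.0], [589.3, -163.0], [587.1, -163.0], [584.9, -163.0]]
plate ((396.8511962890625, 49.0316162109375), (1185.9564208984375, 500.79833984375), 88.98763275146484) [ 142.3147  -540.59827] [657.68195 637.4934 ]
[[0, 180], [0, 419], [559, 419], [559, 388], [256, 392], [249, 409], [244, 391], [63, 394], [71, 180]]
```

The target is confirmed at crop centre (300,205). It measures 55x37 mm, lies at about (567, 9) and is about 22° askew, with its left end nearer the rail. The rail's inner face is at x≈618 and the end wall at y≈-163. I'm moving over now with the jaws part-shut.

arm_command --targets '[{"claw": 0.23, "xyz": [0.32, -0.3, 0], "twist": 0}, {"claw": 0.23, "xyz": [0.64, -0.6, 0], "twist": 0}, {"claw": 0.23, "xyz": [0.96, -0.91, 0], "twist": 0}, {"claw": 0.23, "xyz": [0.96, -0.91, 0], "twist": 0}, {"claw": 0.23, "xyz": [0.96, -0.91, 0], "twist": 0}]' --newtons 20

```text
time: 0.75
ee_pos: [305.9, -429.9, 238.7]
ee_rot: [-3.078, -0.623, -0.0]
ft_force: [-0.3, -0.7, 0.7]
finger_gap: 0.57
```

arm_command --targets '[{"claw": 0.23, "xyz": [0.32, -0.3, 0], "twist": 0}, {"claw": 0.23, "xyz": [0.64, -0.6, 0], "twist": 0}, {"claw": 0.23, "xyz": [0.96, -0.91, 0], "twist": 0}, {"claw": 0.23, "xyz": [0.96, -0.91, 0], "twist": 0}, {"claw": 0.23, "xyz": [0.96, -0.91, 0], "twist": 0}]'

```text
time: 1.25
ee_pos: [370.4, -284.6, 239.0]
ee_rot: [-3.078, -0.626, -0.001]
ft_force: [-0.5, -0.5, 1.4]
finger_gap: 0.229
```

arm_command --targets '[{"claw": 0.23, "xyz": [0.32, -0.3, 0], "twist": 0}, {"claw": 0.23, "xyz": [0.64, -0.6, 0], "twist": 0}, {"claw": 0.23, "xyz": [0.96, -0.91, 0], "twist": 0}, {"claw": 0.23, "xyz": [0.96, -0.91, 0], "twist": 0}, {"claw": 0.23, "xyz": [0.96, -0.91, 0], "twist": 0}]'

```text
time: 1.75
ee_pos: [434.6, -140.3, 239.1]
ee_rot: [3.078, 0.626, 0.001]
ft_force: [-0.6, -1.1, -0.1]
finger_gap: 0.231
```

arm_command --targets '[{"claw": 0.23, "xyz": [0.32, -0.3, 0.2], "twist": 0.04}, {"claw": 0.23, "xyz": [0.64, -0.6, 0.5], "twist": 0.08}, {"claw": 0.23, "xyz": [0.97, -0.9, 0.9], "twist": 0.129}, {"claw": 0.23, "xyz": [0.97, -0.9, 0.9], "twist": 0.129}, {"claw": 0.23, "xyz": [0.97, -0.9, 0.9], "twist": 0.129}, {"claw": 0.23, "xyz": [0.97, -0.9, 0.9], "twist": 0.129}]'

```text
time: 2.35
ee_pos: [499.7, 1.2, 130.3]
ee_rot: [3.139, -0.011, -0.001]
ft_force: [-0.5, -0.1, 0.7]
finger_gap: 0.224
```

```bash
python3 - <<'E'
from h import *
s=observe();print(s['ee_pos'],s['ee_rot'],s['q'],s['ft_force'])
E
```

```text
[499.68803309   1.1530016  130.34908992] [ 3.13873610e+00 -1.14912116e-02 -9.56193738e-04] [-0.10209441  0.70770928  0.00922353  2.04280088 -0.00846682  0.392002
 -1.66537559] [-0.45789142 -0.10561016  0.6969495 ]
```

arm_command --targets '[{"claw": 0.23, "xyz": [0, -0.03, 0.4], "twist": 0}, {"claw": 0.23, "xyz": [0, -0.03, 0.7], "twist": 0}, {"claw": 0.23, "xyz": [0, -0.03, 0.9], "twist": 0}, {"claw": 0.23, "xyz": [0, -0.03, 0.98], "twist": 0}, {"claw": 0.23, "xyz": [0, -0.03, 0.98], "twist": 0}, {"claw": 0.23, "xyz": [0, -0.03, 0.98], "twist": 0}]'

```text
time: 2.95
ee_pos: [500.4, 2.8, 14.0]
ee_rot: [3.138, -0.015, 0.002]
ft_force: [0.2, -0.3, 0.1]
finger_gap: 0.227
```

```bash
python3 - <<'E'
from h import *
s=observe();print(s['ee_pos'],s['ee_rot'],s['ft_force'])
for n,b in(('top',(170,275,220,390)),('side',(150,270,190,350))):
    c=read_camera(n);cv2.imwrite(f'pics/d_{n}.png',cv2.resize(c['img'][b[0]:b[1],b[2]:b[3],::-1],None,fx=4.5,fy=4.5,interpolation=cv2.INTER_CUBIC))
E
```

```text
[500.36757258   2.77975712  13.97256139] [ 3.13798045e+00 -1.48039240e-02  1.78373935e-03] [ 0.23821011 -0.31991308  0.08964568]
```

View pics/d_top.png

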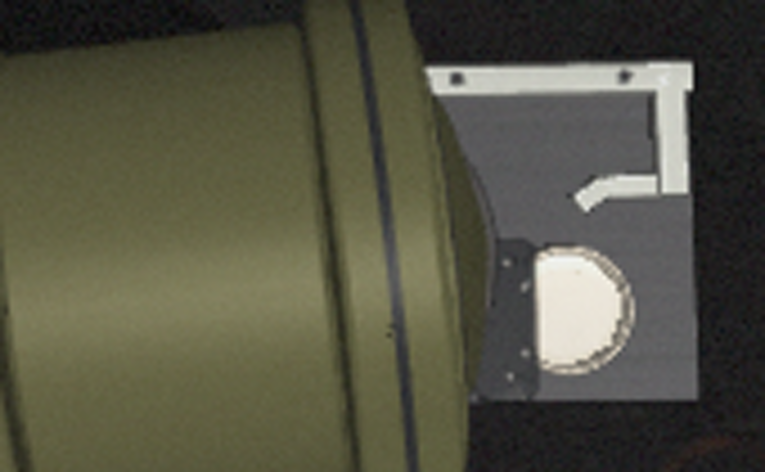

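View pics/d_side.png

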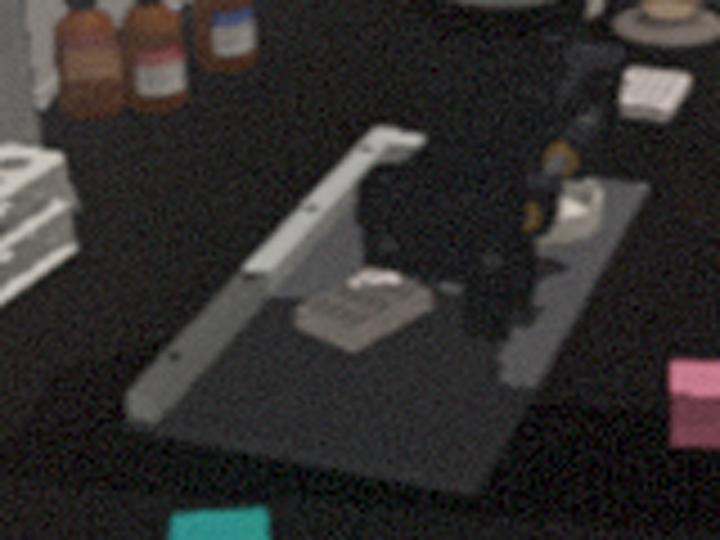

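The fingers are on the plate in free air at zero force, with the cassette ahead of them. I'm lowering 2.5 mm and pushing toward the rail.

arm_command --targets '[{"claw": 0.23, "xyz": [0.04, -0.015, 0.02], "twist": 0}, {"claw": 0.23, "xyz": [0.1, -0.015, 0.02], "twist": 0}, {"claw": 0.23, "xyz": [0.16, -0.015, 0.02], "twist": 0}, {"claw": 0.23, "xyz": [0.2, -0.015, 0.02], "twist": 0}, {"claw": 0.23, "xyz": [0.23, -0.015, 0.02], "twist": 0}, {"claw": 0.23, "xyz": [0.26, -0.015, 0.02], "twist": 0}, {"claw": 0.23, "xyz": [0.29, -0.015, 0.02], "twist": 0}, {"claw": 0.23, "xyz": [0.32, -0.015, 0.02], "twist": 0}, {"claw": 0.23, "xyz": [0.35, -0.015, 0.02], "twist": 0}, {"claw": 0.23, "xyz": [0.38, -0.015, 0.02], "twist": 0}, {"claw": 0.23, "xyz": [0.41, -0.015, 0.02], "twist": 0}, {"claw": 0.23, "xyz": [0.44, -0.015, 0.02], "twist": 0}, {"claw": 0.23, "xyz": [0.46, -0.015, 0.02], "twist": 0}]'

```text
time: 4.35
ee_pos: [556.2, 5.0, 11.9]
ee_rot: [3.139, -0.013, 0.003]
ft_force: [-0.4, 0.4, 0.6]
finger_gap: 0.23
```

```bash
cat > look.py <<'E'
from h import *
import sys
t=sys.argv[1]
s=observe();print(s['time'],s['ee_pos'],s['ee_rot'],s['ft_force'])
c=read_camera('side');b=(150,270,190,350);cv2.imwrite(f'pics/{t}.png',cv2.resize(c['img'][b[0]:b[1],b[2]:b[3],::-1],None,fx=4.5,fy=4.5,interpolation=cv2.INTER_CUBIC))
E
python3 look.py e1
```

```text
4.35 [556.24431285   5.01469158  11.90923445] [ 3.13855824 -0.01308088  0.00343027] [-0.39797945  0.40518893  0.61349591]
```

View pics/e1.png

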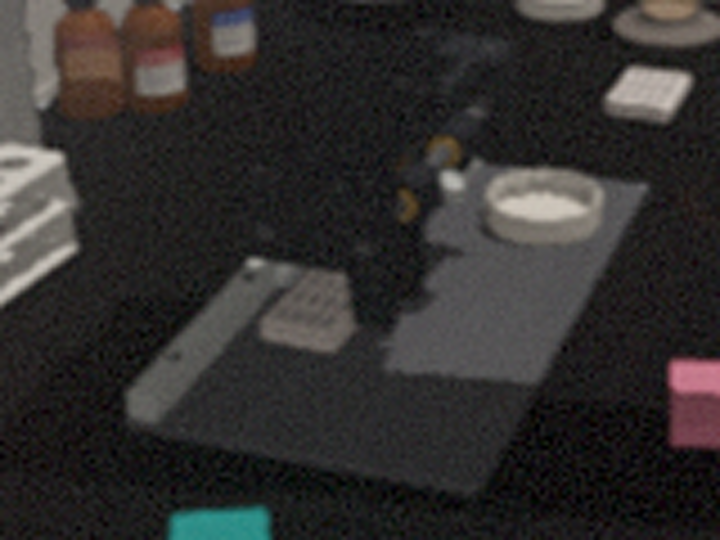

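The cassette has turned nearly square against the fingers (crop 305,310), with a gap to the rail left. I'm continuing slowly to contact.

arm_command --targets '[{"claw": 0.23, "xyz": [0.02, 0, 0], "twist": 0}, {"claw": 0.23, "xyz": [0.04, 0, 0], "twist": 0}, {"claw": 0.23, "xyz": [0.06, 0, 0], "twist": 0}, {"claw": 0.23, "xyz": [0.08, 0, 0], "twist": 0}, {"claw": 0.23, "xyz": [0.1, 0, 0], "twist": 0}, {"claw": 0.23, "xyz": [0.11, 0, 0], "twist": 0}, {"claw": 0.23, "xyz": [0.12, 0, 0], "twist": 0}, {"claw": 0.23, "xyz": [0.12, 0, 0], "twist": 0}]'

```text
time: 5.2
ee_pos: [569.7, 4.7, 11.9]
ee_rot: [3.138, -0.013, 0.0]
ft_force: [-4.3, -0.6, 2.9]
finger_gap: 0.227
```

```bash
python3 look.py e2
```

```text
5.2 [569.69511418   4.67501379  11.85710504] [ 3.13825410e+00 -1.31327204e-02  1.07314901e-04] [-4.29559658 -0.57523043  2.89135839]
```

View pics/e2.png

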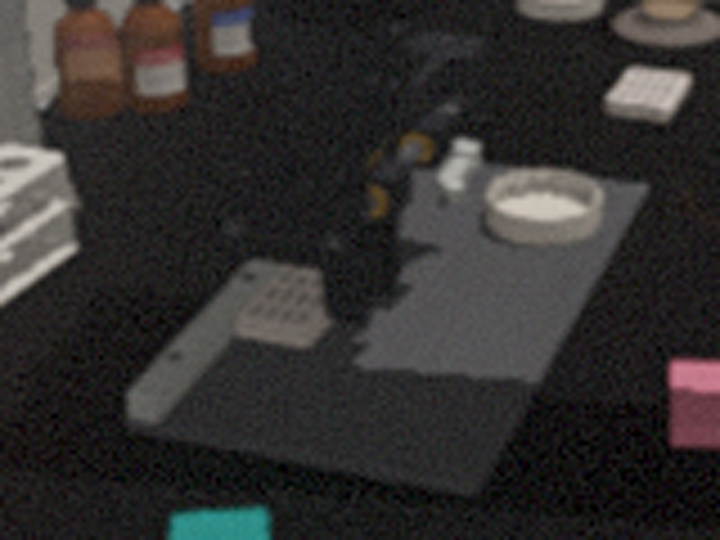

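arm_command --targets '[{"claw": 0.23, "xyz": [0.015, 0, 0], "twist": 0}, {"claw": 0.23, "xyz": [0.03, 0, 0], "twist": 0}, {"claw": 0.23, "xyz": [0.03, 0, 0], "twist": 0}, {"claw": 0.23, "xyz": [0.03, 0, 0], "twist": 0}]'

```text
time: 5.65
ee_pos: [570.0, 4.2, 11.6]
ee_rot: [3.138, -0.013, -0.01]
ft_force: [-7.4, -0.2, 5.7]
finger_gap: 0.232
```

Firm contact (7 N) with the rail: TCP x 570 + 9 mm finger + 38 mm cassette ≈ 617, which agrees with the rail at 618. I'm backing off, lifting and swinging round to the +y end.

arm_command --targets '[{"claw": 0.23, "xyz": [-0.08, 0, 0], "twist": 0}, {"claw": 0.23, "xyz": [-0.2, 0, 0], "twist": 0}, {"claw": 0.1, "xyz": [-0.2, -0.1, -0.3], "twist": 0}, {"claw": 0, "xyz": [-0.2, -0.3, -0.6], "twist": -0.04}, {"claw": 0, "xyz": [-0.1, -0.5, -0.7], "twist": -0.08}, {"claw": 0, "xyz": [0, -0.7, -0.7], "twist": -0.12}, {"claw": 0, "xyz": [0.1, -0.8, -0.7], "twist": -0.16}, {"claw": 0, "xyz": [0.2, -0.8, -0.7], "twist": -0.2}, {"claw": 0, "xyz": [0.22, -0.8, -0.7], "twist": -0.24}, {"claw": 0, "xyz": [0.22, -0.8, -0.7], "twist": -0.28}, {"claw": 0, "xyz": [0.22, -0.8, -0.7], "twist": -0.32}, {"claw": 0, "xyz": [0.22, -0.8, -0.7], "twist": -0.36}, {"claw": 0, "xyz": [0.22, -0.8, -0.7], "twist": -0.4}, {"claw": 0, "xyz": [0.22, -0.8, -0.7], "twist": -0.44}, {"claw": 0, "xyz": [0.22, -0.8, -0.7], "twist": -0.48}, {"claw": 0, "xyz": [0.22, -0.8, -0.7], "twist": -0.501}, {"claw": 0, "xyz": [0.22, -0.8, -0.7], "twist": -0.501}]'

```text
time: 7.35
ee_pos: [599.1, 100.7, 95.2]
ee_rot: [-2.227, -2.214, 0.007]
ft_force: [0.5, 0.2, -0.1]
finger_gap: 0.007
```

```bash
python3 look.py f1; python3 -c "
from h import *
c=read_camera('top');cv2.imwrite('pics/f1t.png',c['img'][:,:,::-1])"
```

```text
7.35 [599.09036548 100.73046777  95.20919522] [-2.2270939  -2.21408353  0.00704782] [ 0.49904893  0.18869122 -0.13169802]
```

View pics/f1.png

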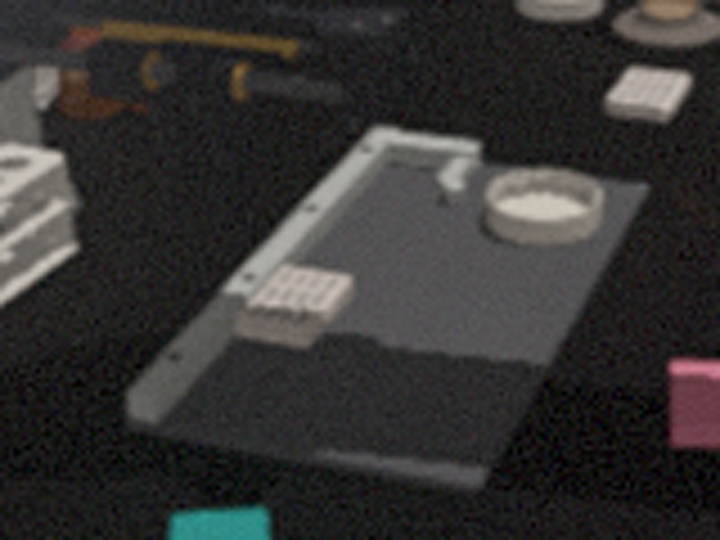

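View pics/f1t.png

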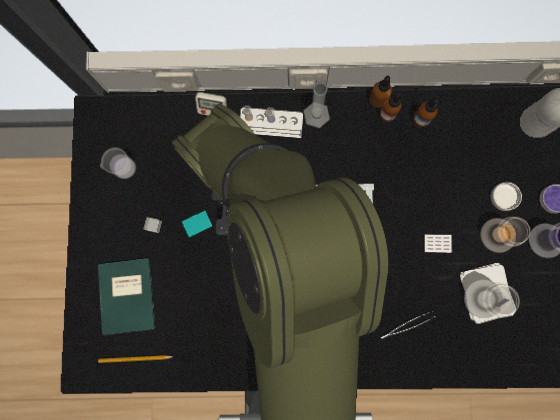

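```bash
python3 - <<'E'
from h import *
c=read_camera('side')
f=lambda x,y:(190+x/4.5-.5+.11,150+y/4.5-.39)
for n,p,z in(('far right top',(354,270),18),('near right top',(322,322),18),('near left top',(240,318),18),('near right bot',(310,348),8),('near left bot',(237,334),8)):
    print(n,ray(c,[f(*p)],z).round(1))
im=c['img'][195:235,235:275,::-1]
cv2.imwrite('pics/f2.png',cv2.resize(np.clip(im.astype(int)*1.5,0,255).astype(np.uint8),None,fx=14,fy=14,interpolation=cv2.INTER_CUBIC))
E
```

```text
far right top [[580.2 -12.5  18. ]]
near right top [[575.7  40.5  18. ]]
near left top [[614.   48.7  18. ]]
near right bot [[578.8  48.8   8. ]]
near left bot [[616.9  47.3   8. ]]
```

View pics/f2.png

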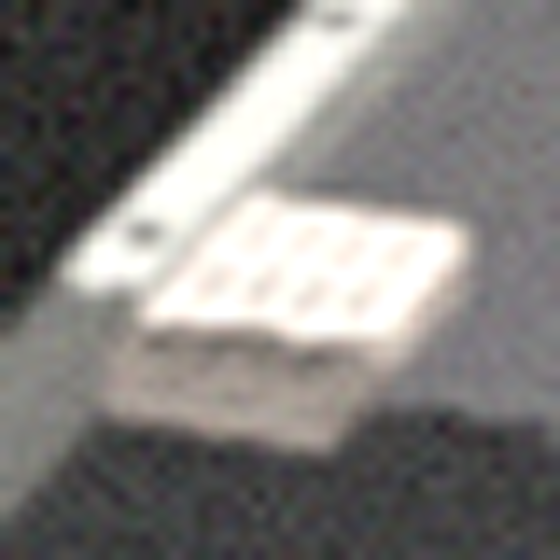

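The cassette lies along the rail (crop: near bottom corners at (237,334) and (310,348), giving x 617 and 579), with its +y end at y≈47. I'm lowering behind it.

arm_command --targets '[{"claw": 0, "xyz": [-0.05, -0.015, 0.25], "twist": 0}, {"claw": 0, "xyz": [-0.1, -0.015, 0.5], "twist": 0}, {"claw": 0, "xyz": [-0.1, -0.015, 0.65], "twist": 0}, {"claw": 0, "xyz": [-0.1, -0.015, 0.69], "twist": 0}, {"claw": 0, "xyz": [-0.1, -0.015, 0.69], "twist": 0}, {"claw": 0, "xyz": [-0.1, -0.015, 0.69], "twist": 0}]'

```text
time: 8.1
ee_pos: [597.0, 89.0, 13.4]
ee_rot: [-2.229, -2.214, 0.006]
ft_force: [0.9, -0.2, 0.1]
finger_gap: 0.007
```

```bash
python3 look.py g1
```

```text
8.1 [597.00727167  89.03968704  13.38830846] [-2.22868719 -2.21353451  0.00642318] [ 0.91178565 -0.17760867  0.07395324]
```

View pics/g1.png

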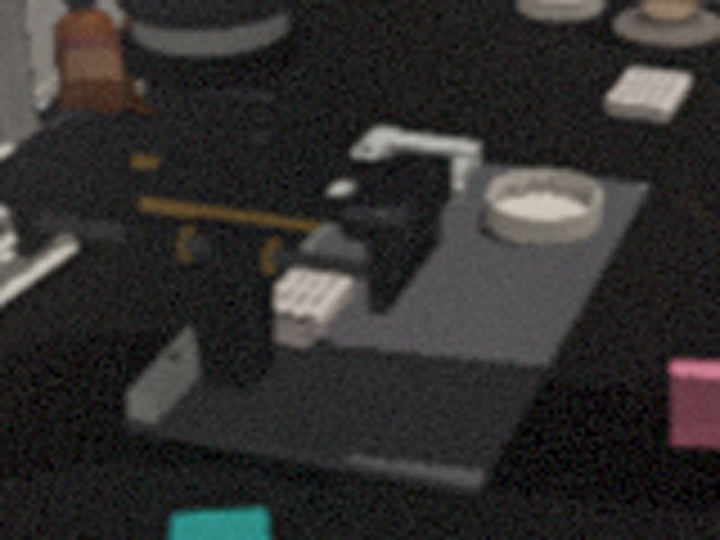

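arm_command --targets '[{"claw": 0, "xyz": [-0.06, 0, 0.012], "twist": 0}, {"claw": 0, "xyz": [-0.12, 0, 0.012], "twist": 0}, {"claw": 0, "xyz": [-0.18, 0, 0.012], "twist": 0}, {"claw": 0, "xyz": [-0.22, 0, 0.012], "twist": 0}, {"claw": 0, "xyz": [-0.25, 0, 0.012], "twist": 0}, {"claw": 0, "xyz": [-0.28, 0, 0.012], "twist": 0}, {"claw": 0, "xyz": [-0.31, 0, 0.012], "twist": 0}, {"claw": 0, "xyz": [-0.34, 0, 0.012], "twist": 0}, {"claw": 0, "xyz": [-0.37, 0, 0.012], "twist": 0}, {"claw": 0, "xyz": [-0.4, 0, 0.012], "twist": 0}, {"claw": 0, "xyz": [-0.43, 0, 0.012], "twist": 0}, {"claw": 0, "xyz": [-0.46, 0, 0.012], "twist": 0}, {"claw": 0, "xyz": [-0.49, 0, 0.012], "twist": 0}, {"claw": 0, "xyz": [-0.52, 0, 0.012], "twist": 0}]'

```text
time: 9.55
ee_pos: [596.7, 26.2, 12.3]
ee_rot: [-2.229, -2.214, 0.006]
ft_force: [0.4, 0.5, 1.3]
finger_gap: 0.006
```

```bash
python3 look.py g2
```

```text
9.55 [596.66853087  26.19962865  12.31037898] [-2.22897388 -2.21362522  0.00617886] [0.39109699 0.51045623 1.33424743]
```

View pics/g2.png

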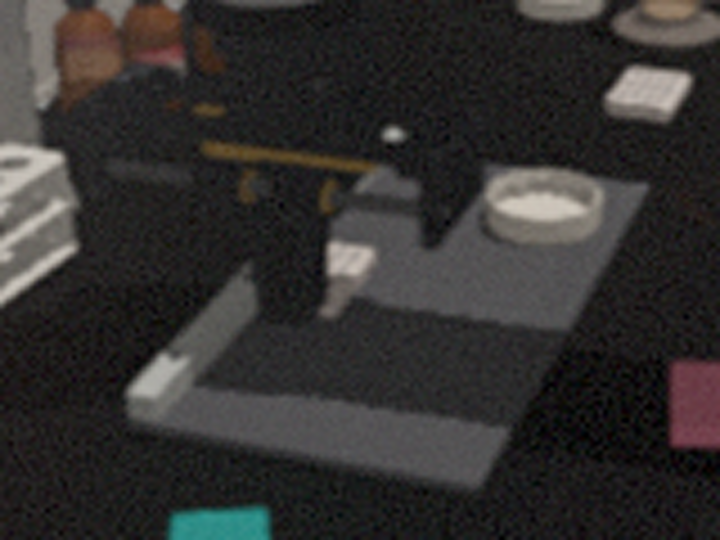

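```bash
python3 - <<'E'
from h import *
c=read_camera('side')
f=lambda x,y:(190+x/4.5-.39,150+y/4.5-.39)
for p,z in(((376,249),18),((360,277),18),((332,318),8),((372,262),8)): print(ray(c,[f(*p)],z).round(1))
im=c['img'][192:225,252:285,::-1]
cv2.imwrite('pics/g3.png',cv2.resize(np.clip(im.astype(int)*1.5,0,255).astype(np.uint8),None,fx=16,fy=16,interpolation=cv2.INTER_CUBIC))
E
```

```text
[[577.8 -36.9  18. ]]
[[574.8  -6.5  18. ]]
[[579.6  19.2   8. ]]
[[581.8 -40.8   8. ]]
```

View pics/g3.png

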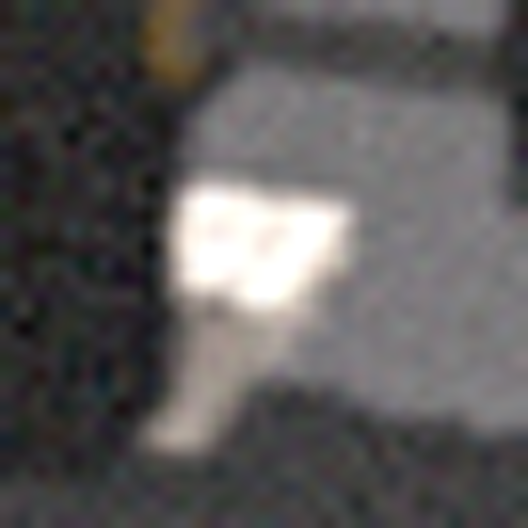

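The cassette's free edge is at x≈578–582 and parallel to the rail, so it is still against it. I'm continuing the slide.

arm_command --targets '[{"claw": 0, "xyz": [-0.03, 0, 0], "twist": 0}, {"claw": 0, "xyz": [-0.06, 0, 0], "twist": 0}, {"claw": 0, "xyz": [-0.1, 0, 0], "twist": 0}, {"claw": 0, "xyz": [-0.14, 0, 0], "twist": 0}, {"claw": 0, "xyz": [-0.18, 0, 0], "twist": 0}, {"claw": 0, "xyz": [-0.22, 0, 0], "twist": 0}, {"claw": 0, "xyz": [-0.26, 0, 0], "twist": 0}, {"claw": 0, "xyz": [-0.3, 0, 0], "twist": 0}, {"claw": 0, "xyz": [-0.34, 0, 0], "twist": 0}, {"claw": 0, "xyz": [-0.38, 0, 0], "twist": 0}, {"claw": 0, "xyz": [-0.42, 0, 0], "twist": 0}, {"claw": 0, "xyz": [-0.45, 0, 0], "twist": 0}, {"claw": 0, "xyz": [-0.48, 0, 0], "twist": 0}, {"claw": 0, "xyz": [-0.5, 0, 0], "twist": 0}]'

```text
time: 11.05
ee_pos: [596.2, -34.8, 12.5]
ee_rot: [2.23, 2.212, -0.007]
ft_force: [-0.4, -0.3, -0.5]
finger_gap: 0.007
```

```bash
python3 look.py g4
```

```text
11.05 [596.18919224 -34.84161734  12.48030414] [ 2.23015631  2.21229873 -0.00704344] [-0.39542281 -0.30093732 -0.50246989]
```

View pics/g4.png

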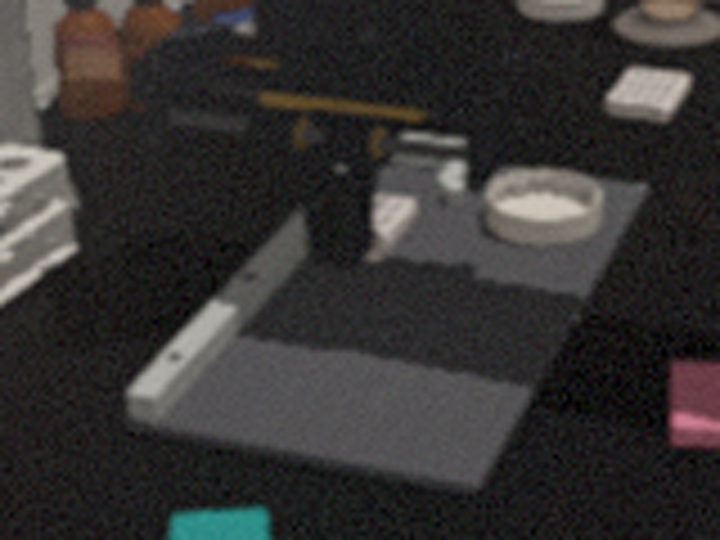

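```bash
python3 - <<'E'
from h import *
c=read_camera('side')
f=lambda x,y:(190+x/4.5-.39,150+y/4.5-.39)
for p,z in(((418,199),18),((371,262),8),((413,213),8)): print(ray(c,[f(*p)],z).round(1))
E
```

```text
[[577. -98.  18.]]
[[582.3 -40.7   8. ]]
[[ 580.9 -100.4    8. ]]
```

arm_command --targets '[{"claw": 0, "xyz": [-0.03, 0, 0], "twist": 0}, {"claw": 0, "xyz": [-0.06, 0, 0], "twist": 0}, {"claw": 0, "xyz": [-0.09, 0, 0], "twist": 0}, {"claw": 0, "xyz": [-0.12, 0, 0], "twist": 0}, {"claw": 0, "xyz": [-0.15, 0, 0], "twist": 0}, {"claw": 0, "xyz": [-0.18, 0, 0], "twist": 0}, {"claw": 0, "xyz": [-0.21, 0, 0], "twist": 0}, {"claw": 0, "xyz": [-0.24, 0, 0], "twist": 0}, {"claw": 0, "xyz": [-0.27, 0, 0], "twist": 0}, {"claw": 0, "xyz": [-0.3, 0, 0], "twist": 0}, {"claw": 0, "xyz": [-0.33, 0, 0], "twist": 0}, {"claw": 0, "xyz": [-0.35, 0, 0], "twist": 0}]'

```text
time: 12.35
ee_pos: [595.8, -77.5, 12.6]
ee_rot: [2.231, 2.211, -0.008]
ft_force: [-0.1, -0.9, -0.1]
finger_gap: 0.004
```

```bash
python3 look.py g5
```

```text
12.35 [595.80242693 -77.48905019  12.59302604] [ 2.23071838  2.21138217 -0.00761462] [-0.05462403 -0.94403374 -0.09489006]
```

View pics/g5.png

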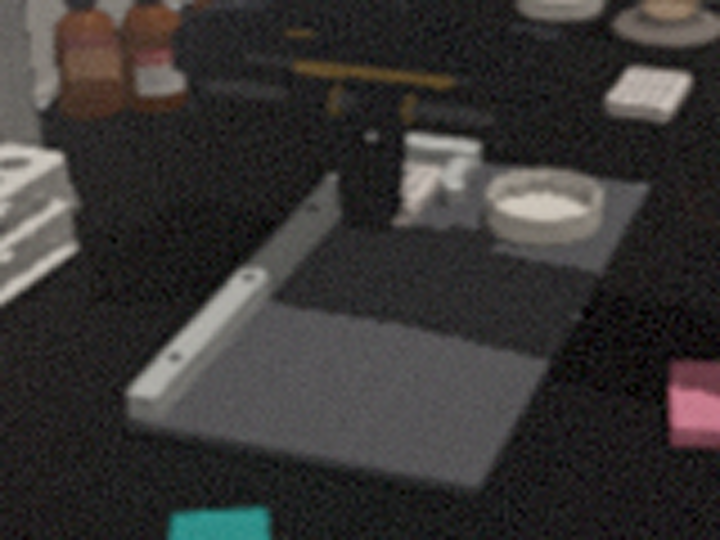

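It is entering the pocket parallel to the rail, with force still near zero. I'm making the last 20 mm slowly until contact.

arm_command --targets '[{"claw": 0, "xyz": [-0.02, 0, 0], "twist": 0}, {"claw": 0, "xyz": [-0.04, 0, 0], "twist": 0}, {"claw": 0, "xyz": [-0.06, 0, 0], "twist": 0}, {"claw": 0, "xyz": [-0.08, 0, 0], "twist": 0}, {"claw": 0, "xyz": [-0.1, 0, 0], "twist": 0}, {"claw": 0, "xyz": [-0.12, 0, 0], "twist": 0}, {"claw": 0, "xyz": [-0.14, 0, 0], "twist": 0}, {"claw": 0, "xyz": [-0.155, 0, 0], "twist": 0}, {"claw": 0, "xyz": [-0.165, 0, 0], "twist": 0}, {"claw": 0, "xyz": [-0.165, 0, 0], "twist": 0}]'

```text
time: 13.4
ee_pos: [595.5, -94.1, 12.7]
ee_rot: [-2.227, -2.212, 0.003]
ft_force: [-1.1, 6.9, 0.2]
finger_gap: 0.007
```

```bash
python3 look.py g6
```

```text
13.4 [595.4588751  -94.07612814  12.67655582] [-2.22709517 -2.21192716  0.00259805] [-1.06768849  6.91452049  0.24917197]
```

View pics/g6.png

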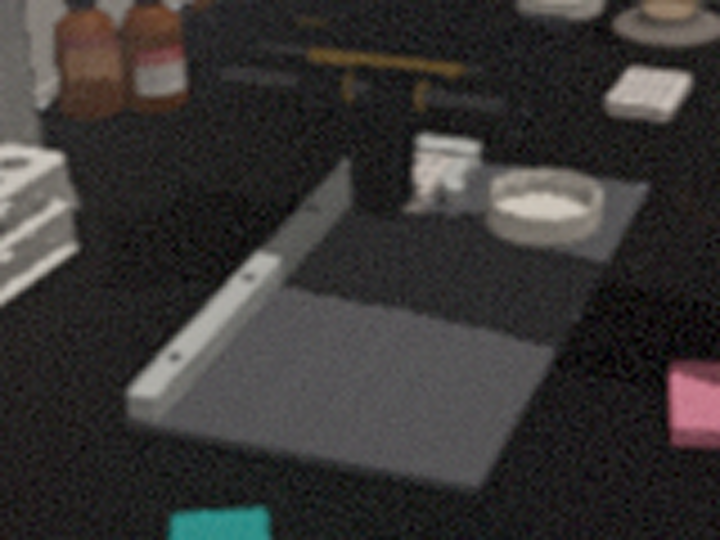

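arm_command --targets '[{"claw": 0, "xyz": [-0.03, 0, 0], "twist": 0}, {"claw": 0, "xyz": [-0.05, 0, 0], "twist": 0}, {"claw": 0, "xyz": [-0.06, 0, 0], "twist": 0}, {"claw": 0, "xyz": [-0.06, 0, 0], "twist": 0}]'

```text
time: 13.85
ee_pos: [595.4, -94.2, 12.8]
ee_rot: [-2.218, -2.212, -0.008]
ft_force: [-1.4, 12.0, 0.3]
finger_gap: 0.003
```

Hard stop: 12 N with no further movement. I'm backing off and clearing the view.

arm_command --targets '[{"claw": 0, "xyz": [0.06, 0, 0], "twist": 0}, {"claw": 0, "xyz": [0.25, 0, 0], "twist": 0}, {"claw": 0, "xyz": [0.4, 0, -0.3], "twist": 0}, {"claw": 0, "xyz": [0.6, 0, -0.6], "twist": 0}, {"claw": 0, "xyz": [0.9, 0, -0.9], "twist": 0}, {"claw": 0, "xyz": [1, 0, -0.9], "twist": 0}, {"claw": 0, "xyz": [1, 0, -0.9], "twist": 0}]'

```text
time: 14.55
ee_pos: [596.5, 27.3, 122.9]
ee_rot: [-2.214, -2.217, -0.012]
ft_force: [-0.1, -0.3, -1.3]
finger_gap: 0.006
```

arm_command --targets '[{"claw": 0, "xyz": [0.3, -0.2, 0], "twist": 0}, {"claw": 0, "xyz": [0.6, -0.4, 0], "twist": 0}, {"claw": 0, "xyz": [1, -0.6, 0], "twist": 0}, {"claw": 0, "xyz": [1, -0.6, 0], "twist": 0}, {"claw": 0, "xyz": [1, -0.6, 0], "twist": 0}]'

```text
time: 15.05
ee_pos: [523.3, 146.4, 123.0]
ee_rot: [-2.212, -2.219, -0.006]
ft_force: [0.7, -1.1, -0.3]
finger_gap: 0.005
```

```bash
python3 look.py h1;  python3 - <<'E'
from h import *
c=read_camera('top')
cv2.imwrite('pics/h1t.png',cv2.resize(c['img'][170:260,300:390,::-1],None,fx=6.5,fy=6.5,interpolation=cv2.INTER_CUBIC))
print(blobs(c,(325,220,365,257),z=24.),blobs(c,(415,225,460,260),z=10.))
E
```

```text
15.05 [523.29933108 146.42358497 122.9639756 ] [-2.21218405 -2.21924708 -0.00615908] [ 0.68506184 -1.07534315 -0.29540524]
[(array([346.4, 238.5]), ((513.3804931640625, -118.34293365478516), (57.180538177490234, 57.690059661865234), 88.2502212524414))] [(array([437.7, 243.1]), ((501.6593322753906, -313.6481628417969), (53.10866165161133, 36.72623825073242), 86.69583129882812))]
```

View pics/h1.png

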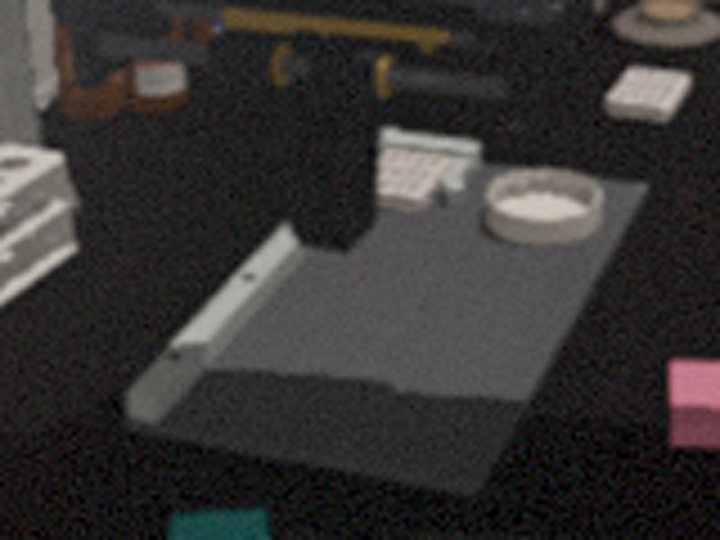

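View pics/h1t.png

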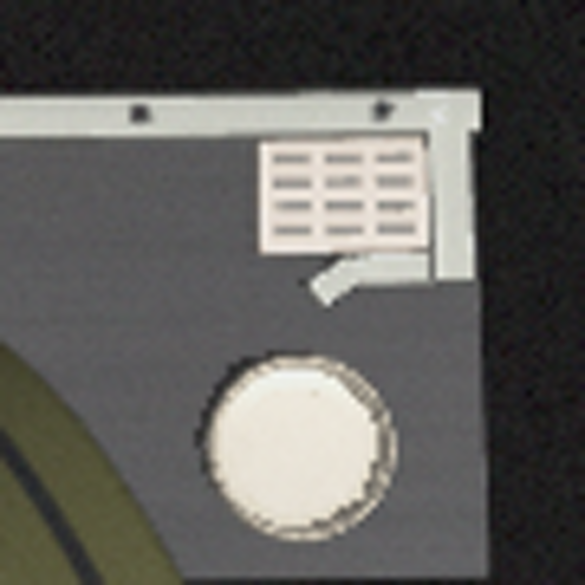

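```bash
python3 - <<'E'
from h import *
c=read_camera('top')
f=lambda x,y:(300+x/6.5-.42,170+y/6.5-.42)
for n,p,z in(('L',(259,195),18),('R',(428,195),18),('wall top edge',(433,195),22),('wall below',(435,265),22),('topedge L',(262,141),18),('topedge R',(425,137),18),('bot L',(262,254),18),('bot R',(425,250),18),('rail',(262,135),22)): print(n,ray(c,[f(*p)],z).round(1))
print(blobs(c,(140,215,165,235),thr=90,z=25.))
g=c['img'][197:204,325:372].mean((0,2)).round().astype(int);print(list(zip(range(325,372),g)))
E
```

```text
L [[ 598.5 -106.7   18. ]]
R [[ 597.5 -162.6   18. ]]
wall top edge [[ 596.7 -163.7   22. ]]
wall below [[ 573.3 -163.4   22. ]]
topedge L [[ 616.7 -108.3   18. ]]
topedge R [[ 617.1 -162.4   18. ]]
bot L [[ 578.6 -107.    18. ]]
bot R [[ 579.  -160.9   18. ]]
rail [[ 618.  -107.9   22. ]]
[(array([150.5, 226.1]), ((549.1112060546875, 295.8647155761719), (34.539390563964844, 25.381120681762695), 75.00680541992188))]
[(325, np.int64(88)), (326, np.int64(89)), (327, np.int64(90)), (328, np.int64(90)), (329, np.int64(88)), (330, np.int64(89)), (331, np.int64(89)), (332, np.int64(89)), (333, np.int64(89)), (334, np.int64(89)), (335, np.int64(89)), (336, np.int64(89)), (337, np.int64(91)), (338, np.int64(87)), (339, np.int64(107)), (340, np.int64(226)), (341, np.int64(220)), (342, np.int64(198)), (343, np.int64(193)), (344, np.int64(190)), (345, np.int64(191)), (346, np.int64(190)), (347, np.int64(195)), (348, np.int64(222)), (349, np.int64(220)), (350, np.int64(192)), (351, np.int64(193)), (352, np.int64(192)), (353, np.int64(190)), (354, np.int64(191)), (355, np.int64(199)), (356, np.int64(222)), (357, np.int64(218)), (358, np.int64(189)), (359, np.int64(190)), (360, np.int64(190)), (361, np.int64(188)), (362, np.int64(194)), (363, np.int64(204)), (364, np.int64(221)), (365, np.int64(208)), (366, np.int64(157)), (367, np.int64(209)), (368, np.int64(205)), (369, np.int64(202)), (370, np.int64(203)), (371, np.int64(201))]
```

The +y end is at y=-106.7 (predicted -106.7), the other end is at the wall (-162.6), and the long side is within about 1 mm of the rail and square to it. The cap and spare haven't moved, so I'm handing in.

```bash
python3 - <<'E'
from bench import *
print(job_done()); print(observe()['time'])
E
```

```text
the job is handed in; nothing more can be done
None
the job is handed in; nothing more can be done
```

The cassette is home in the corner pocket, and I handed the job in at about 15 s of the 43 s allowed; no verdict was reported. I pushed it square against the rail with the part-open fingertips. Then I turned the wrist, closed the fingers and slid it along the rail by its +y end until it stopped hard at 12 N.

**Last checks (top camera):**
- **End wall:** the cassette's ends are at y = -106.7 mm (predicted home position -106.7) and -162.6 mm (end wall at about -162.7).
- **Rail:** its long side is within about 1 mm of the rail and square to it.
- **Lifting:** I only pushed it from the side. Nothing in the pictures suggested it had lifted, but I did not measure its height.
- **Bystanders:** the screw cap and spare cassette measured the same as at the start. The cover-glass box was seen only roughly at its starting spot (about pixel 150,226); the arm never went near it.

**Disagreement:** at the stop, the fingertip read y = -94 mm where I expected about -98. I put this down to finger thickness or calibration, because the camera check afterwards showed the cassette fully seated.

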